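# Fit the clamp handle and hold a cell holder home in its fixture corner

## Task

First fit the red T-handle fully down on the square spindle of the clamping fixture and let it go. Then set the blue cell holder flat on the fixture's plate and press it home into the corner, flush and firmly against both brass fences, and hold it pressed there: finish while still holding and pushing, so that a colleague can lock the clamp, with the handle still in place. Leave everything else on the bench alone, the yellow cell holder included.

Things in the scene. Friction and masses are not known exactly. Their poses are not given: they have to be found in the camera images.
- fixture: the clamping fixture, fixed to the bench: an aluminium plate 240 (x) x 200 (y) x 12 mm with two brass fences at its +x, +y corner and the spindle near its -x, -y corner. Origin: centre of the plate's underside, on the bench; z up; plate top at z = 12 mm. Plate and fences are ground smooth and slippery (friction about 0.3).
- fence_far: brass fence on the plate along the fixture's y axis; fixed, same origin and axes as the fixture. Its inner face is at x = 85 mm, facing -x, and spans y = -47 to 68 mm and z = 12 to 30 mm (18 mm above the plate); 18 mm thick.
- fence_left: brass fence on the plate along the fixture's x axis; fixed, same origin and axes as the fixture. Its inner face is at y = 70 mm, facing -y, and spans x = -32 to 83 mm and z = 12 to 30 mm; 18 mm thick.
- seat (a point): point on the plate's top in the corner (x 53, y 38, z 12 mm in the fixture): where the centre of the cell holder's underside lies when it is home against both fences. Axes as the fixture's.
- spindle: the clamp spindle, upright at x -70, y -55 mm of the fixture: a round boss 40 mm across and 14 mm tall standing on the plate, then a square steel shaft 12 x 12 mm rising 20 mm above the boss, the top 4 mm reduced to 8 x 8 mm as a lead-in. Origin: on its axis at the plate's top; z up; x and y square to the shaft's flats. It turns about z, stiffly (0.15 N m), at most 0.8 rad either side of the fixture's x axis. It moves nothing else.
- spindle_shoulder (a point): centre of the boss's top face, 14 mm above the plate: the handle's underside rests here when it is fully down. Axes as the spindle's.
- handle: the clamp's T-handle, 0.12 kg, standing on its hub: steel hub 26 x 26 mm, 22 mm tall, with a 14 x 14 mm square bore, open below, 22 mm deep (chamfered mouth, sides parallel to the hub's; it fits the shaft in any of the four quarter turns), a round stem 18 mm across above it and on top a red cross bar 90 (along x) x 18 (y) x 18 mm at z = 38 to 56 mm. Origin: centre of the hub's underside; z up.
- cell: a cell holder: square aluminium base 64 x 64 mm, 22 mm thick, and centred on it a square blue block 40 x 40 mm, 36 mm tall (58 mm overall), sides parallel; 0.45 to 0.7 kg. Origin: centre of the underside; z up, x and y square to the sides. The one to press home; any of its four sides may go against either fence.
- other_cell: a cell holder: square aluminium base 64 x 64 mm, 22 mm thick, and centred on it a square yellow block 40 x 40 mm, 36 mm tall (58 mm overall), sides parallel; 0.45 to 0.7 kg. Origin: centre of the underside; z up, x and y square to the sides. A bystander.
- wash_bottle: white bottle with a red cap, 66 mm across, 170 mm tall; origin at the centre of its foot. A bystander.
- spray_bottle: green bottle with a white cap, 68 mm across, 190 mm tall; origin at the centre of its foot. A bystander.
- beaker: clear plastic beaker, 72 mm across, 95 mm tall; origin at the centre of its foot. A bystander.
- jar: amber jar with a black cap, 56 mm across, 70 mm tall; origin at the centre of its foot. A bystander.
- mouse: grey computer mouse 100 x 58 x 30 mm; origin at the centre of its underside. A bystander.
- spatula: spatula 180 mm long lying on the bench along its x axis; origin in its underside. A bystander.
Things that resemble listed ones, but are neither listed nor needed, are in the scene too. What is meant by the handle is not green, purple or turquoise, and is the larger of those in its own colour.

How it is judged:
By the outcome, as a careful person would: the job done as asked, in the order asked, and still so for the second after the job is handed in, while the arm keeps its last pose, push and grip.
It also fails if it takes over 70 s, if anything falls off the work surface, if the arm or the gripper's body presses on something with over 40 N, if the wrist force passes 120 N, or if a joint passes its speed limit or range.

## Robot

A 6-joint arm with a two-finger parallel gripper is mounted at the origin on the work surface. World frame = base frame: x ahead of the robot, y to its left, z up, the work surface at z = 0. Lengths are in m, angles in rad, forces in N, time in s.
With the tool pointing down it reaches from about 0.325 to 0.875 m from the base axis. Payload 4.4 kg.
Tool frame: the origin (TCP) lies on the front face of the gripper's body, between the roots of the fingers; the fingertips stand 73 mm ahead of it and the grasp point (between the pads) lies 54 mm ahead of it (tcp_to_grasp is the distance from the TCP to the grasp point, in m); x points along the fingers, z is the direction in which the jaws open and shut, and the axes are right-handed (so a half turn about x gives the same grasp; the last joint's range is limited). The gripper opens to 85 mm and grips with 20 to 120 N. Pads are 22 mm wide; open, the fingers measure 114 mm over their backs; the gripper's body (76 mm by 85 mm) begins 54 mm behind the grasp point. The pads swing forward as they close: fully open they stand 13 mm farther back than shut.
Start: joints at [-1.25, 0.207, 1.542, -0, 1.393, -0.15], TCP at [0.261, -0.512, 0.304] pointing down, gripper open.
Joint ranges: [-2.73, 2.73], [-0.86, 2.22], [0.23, 2.46], [-1.11, 4.25], [0.08, 2.63], [-2.82, 2.82]. Speed limits (rad/s): [2.79, 2.79, 3.14, 3.14, 3.14, 3.14].

## Interface

Orientations are given as a rotation vector (axis times angle).
In Python, from bench import * gives the robot as it stands.
- The arm moves only by the tool carry_out, never from a script. Its argument "motion" is text: rows parted by semicolons, each of 7 numbers parted by spaces: the turn, a rotation vector about the tool's x, y, z in rad, then the shift along the tool's x, y, z in m, then the closure, from 0 (fully open) to 1 (shut). In form: wx wy wz x y z jaw; .... A call has 1 to 20 rows; each row is the pose to reach, as a shift and turn from the pose measured when the call began, along the tool's axes at that moment; what a row does not reach only later rows make up. A row lasts 1/10 s, in which the tool goes at most 50 mm and 8.59 degrees, less where a joint would pass 70% of its speed; a pose out of reach is approached as far as the arm can. A call with a gripper value outside its range is refused whole. The fingers move at their own pace and stop on an object; "squeeze" is the grip in N (left out, the last holds). Time passes only in rows, so rows that repeat a pose let the fingers close. It gives the time, the measured TCP pose, the force and the opening at its end, in the units of the state.
- sense(): the state, without advancing time (a new reading comes with each control period).
- grab_frame(name): name is "side" or "top"; returns the picture (420x560x3 uint8, red, green, blue); there is no depth.
- camera_params(name): a dict with "vertical_fov" (degrees; the focal length in pixels is half the picture's height over the tangent of half this angle, whatever the lens; pixels are square), "cx", "cy" (the principal point, pixels), "rvec" (rotation vector, rad) and "tvec" (3), from world to camera coordinates, as OpenCV has them. Camera axes: x right, y down, z forward; pixel columns grow to the right and rows downward; lengths in m; the calibration is good to about 2 mm. A picture is of the moment at which its call begins. camera_params takes no time and is no camera call.
- job_done(): hands the job in, once; it reports no verdict.
The state is a dict: "time": time; "q": joint angles; "joint_vel": joint speeds; "joint_torque": joint torques, N m; "eef_pos": TCP position; "eef_rot": TCP orientation; "force": force on the tool from outside, world axes, zero at the start; "torque": the same for the moment, N m; "width": finger opening in m.
Only numpy, scipy, OpenCV 4.12 (cv2) and the standard library are available. Lean on these libraries where they do the work, as an engineer would, in place of code of your own. Each camera call takes 0.05 s, during which the arm holds its last target. There are 200 camera calls.

## Working session

There is one attempt and no reset: what is moved stays moved. The work goes in short steps, Python scripts to look and compute and a tool call to move; the robot and the scene stay as the last step left them, time stands still between calls to the robot, and variables do not carry over. Pictures are saved under pics/ and viewed, about 8 in all and at most 12, crops included, and the job is handed in when it is done.

Besides the shell and the picture viewer there is one more tool, called as name(argument=value, ...), one argument or row to a line, values as JSON. carry_out: Moves the arm, as the interface text tells. Its arguments: {"type":"object","properties":{"motion":{"type":"string"},"squeeze":{"type":"number"}},"required":["motion"]}

```bash
mkdir -p pics; ls
python3 - <<'E'
from bench import *
import cv2
for n in("top","side"):
    cv2.imwrite(f"pics/{n}0.png",grab_frame(n)[:,:,::-1]);print(n,camera_params(n))
print(sense())
E
```

```text
pics
top {'vertical_fov': 52.81886298030226, 'cx': 277.5556872524419, 'cy': 204.12080014844258, 'rvec': array([ 2.1916779 , -2.15241471,  0.12190681]), 'tvec': array([0.02602266, 0.59600892, 1.00131343])}
side {'vertical_fov': 56.285574661754104, 'cx': 283.65072340854175, 'cy': 213.29751690331986, 'rvec': array([ 0.21418366, -2.90185964,  1.01651465]), 'tvec': array([0.56246423, 0.05158377, 0.97221108])}
{'time': 0.1, 'q': array([-1.25052624e+00,  2.07386618e-01,  1.54281016e+00,  1.22365639e-05,
        1.39354630e+00, -1.50518954e-01]), 'joint_vel': array([-0.00049282, -0.00289819, -0.00253371,  0.0001556 , -0.00054702,
        0.00017471]), 'joint_torque': array([-8.29381747e-05, -3.84088790e+01, -2.92550361e+01, -2.98414034e-04,
        4.78003785e-03,  1.45147868e-05]), 'eef_pos': array([ 0.26062424, -0.51193438,  0.30281275]), 'eef_rot': array([ 0.85717069,  1.39754225, -0.85488539]), 'force': array([-0.71471452,  0.26327439, -0.41048253]), 'torque': array([ 0.02435194,  0.00914524, -0.02778999]), 'width': 0.08523379372591058}
```

View pics/top0.png

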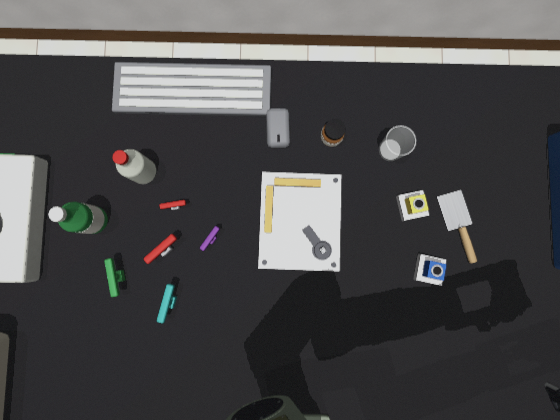

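View pics/side0.png

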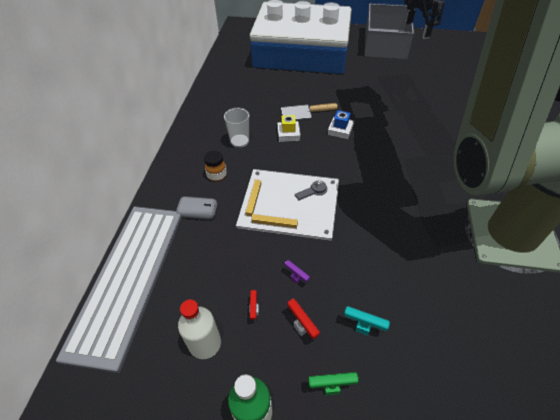

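Candidates for the handle: red at top (160,249) and red at top (172,204); green (111,278), turquoise (165,303) and purple (210,238) are excluded. (160,249) is the larger red one. I'll confirm this in an enlarged crop.

```bash
cat > h.py <<'E'
from bench import *
import cv2, numpy as np
from scipy.optimize import least_squares
from scipy.spatial.transform import Rotation as R
def cam(n):
    p=camera_params(n); f=210/np.tan(np.radians(p['vertical_fov']/2))
    return np.array([[f,0,p['cx']],[0,f,p['cy']],[0,0,1]]),p['rvec'],p['tvec']
def proj(n,X):
    K,r,t=cam(n); return cv2.projectPoints(np.atleast_2d(np.float64(X)),r,t,K,None)[0][:,0]
def ray(n,uv,z):
    K,r,t=cam(n); M=cv2.Rodrigues(r)[0]; c=-M.T@t
    d=M.T@np.linalg.solve(K,[*uv,1]); return c+d*(z-c[2])/d[2]
def crop(n,img,u,v,w,h,s):
    c=cv2.resize(img[v:v+h,u:u+w],None,fx=s,fy=s,interpolation=cv2.INTER_CUBIC)[:,:,::-1].copy()
    for k in range((-u)%10,w,10): cv2.putText(c,str(u+k),(k*s,8),0,.3,(0,255,255),1);c[::4,k*s]=(0,255,255) if k%1==0 else 0
    for k in range((-v)%10,h,10): cv2.putText(c,str(v+k),(0,k*s+4),0,.3,(0,255,255),1);c[k*s,::4]=(0,255,255)
    return c
def fit(obs,x0=None,z=0.):
    """obs: list of (cam, local xyz, uv) -> x,y,yaw with base at height z"""
    def e(p):
        M=R.from_euler('z',p[2]).as_matrix(); o=[]
        for n,l,uv in obs: o+=list(proj(n,M@np.array(l)+[p[0],p[1],z])[0]-uv)
        return o
    s=least_squares(e,x0); return s.x,np.round(s.fun.reshape(-1,2),1)
E
python3 - <<'E'
from h import *
i=cv2.imread('pics/top0.png')[:,:,::-1]; s=cv2.imread('pics/side0.png')[:,:,::-1]
def pad(a):
    o=np.zeros((300,400,3),np.uint8); o[:a.shape[0],:a.shape[1]]=a[:300,:400]; return o
a=crop('top',i,140,195,57,75,4);b=crop('top',i,405,245,50,45,6);c=crop('side',s,275,285,66,60,5);d=crop('side',s,320,100,40,42,7)
cv2.imwrite('pics/m1.png',np.vstack([np.hstack([pad(a),pad(b)]),np.hstack([pad(c),pad(d)])]))
cv2.imwrite('pics/m2.png',crop('top',i,250,165,100,112,5))
E
```

```text
(no output)
```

View pics/m1.png

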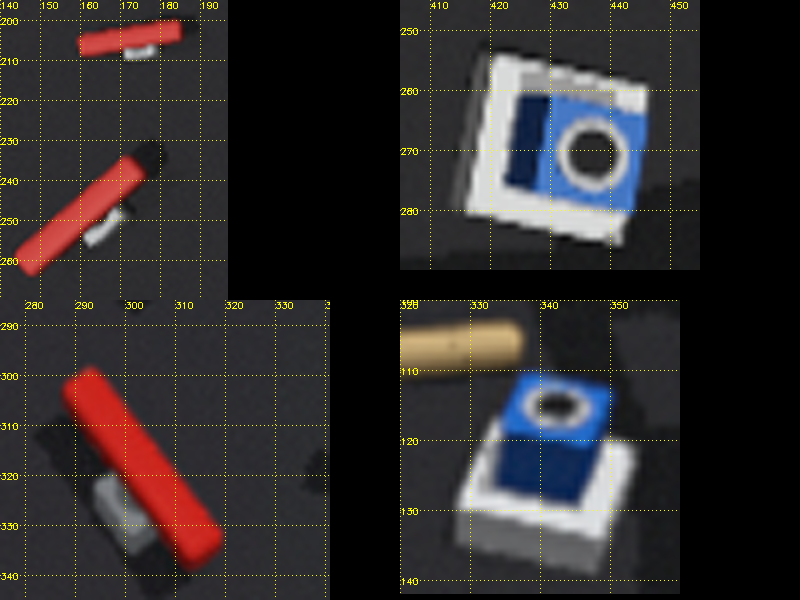

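View pics/m2.png

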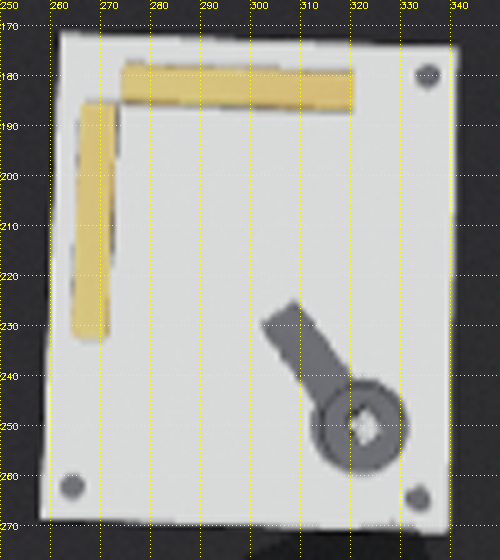

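The larger red T-handle (160,249) is standing on its hub, and it is the one meant. The fixture corners read (262,171), (341.5,174.4), (339.4,272) and (258,269). The spindle is at about (322,250), and its pointer is turned about 35° towards (308,226). I'll fit the poses from these points and zoom in on the shaft.

```bash
cat >> h.py <<'E'
def hullmask(n,P,S=4):
    uv=proj(n,P); m=np.zeros((420*S,560*S),np.uint8)
    cv2.fillConvexPoly(m,cv2.convexHull(np.int32(np.round((uv+.5)*S))),255)
    return cv2.resize(m,(560,420),interpolation=cv2.INTER_AREA)/255.
def silfit(local,masks,x0,z=0.):
    """x,y,yaw by matching convex silhouettes to masks {cam:mask}"""
    from scipy.optimize import minimize
    L=np.array(local)
    def c(p):
        P=L@R.from_euler('z',p[2]).as_matrix().T+[p[0],p[1],z]
        return sum(abs(hullmask(n,P)-m).sum()/m.sum() for n,m in masks.items())
    x0=np.array(x0); s=minimize(c,x0,method='Nelder-Mead',options=dict(initial_simplex=[x0]+[x0+d for d in np.diag([.01,.01,.1])],xatol=1e-4,fatol=1e-4)); return s.x,s.fun
def box(x,y,z0,z1): return [(a*x/2,b*y/2,c) for a in(-1,1) for b in(-1,1) for c in(z0,z1)]
def redmask(img,u,v,w,h):
    a=img.astype(float); m=np.zeros(a.shape[:2]); r=(a[...,0]-a[...,1:].max(-1)); m[v:v+h,u:u+w]=np.clip(r/110,0,1)[v:v+h,u:u+w]; return m
E
cat > f1.py <<'E'
from h import *
i=cv2.imread('pics/top0.png')[:,:,::-1]; s=cv2.imread('pics/side0.png')[:,:,::-1]
for n in('top','side'):
    K,r,t=cam(n); print(n,-cv2.Rodrigues(r)[0].T@t)
q=lambda *a:np.array(a)-.45
fx,res=fit([('top',l,u) for l,u in zip([(.12,.1,.012),(.12,-.1,.012),(-.12,-.1,.012),(-.12,.1,.012)],[q(262,171.2),q(341.6,174.4),q(339.4,272),q(258,268.8)])],[.6,0,0])
print('fixture',fx,res.tolist())
M=R.from_euler('z',fx[2]).as_matrix(); o=np.array([*fx[:2],0]); sp=o+M@[-.07,-.055,.012]
print('spindle',sp,proj('top',sp+[[0,0,.014],[0,0,.034]]),proj('side',sp+[[0,0,.014],[0,0,.034]]))
bt=ray('top',q(322,250.4),.026); tip=[ray('top',q(306,229),.02)]; print('boss seen',bt,'ptr yaw',np.arctan2(*(tip[0]-bt)[[1,0]]))
b=.032
c=fit([('top',(b,b,.022),q(421.2,254.2)),('top',(b,-b,.022),q(446.3,259.3)),('top',(-b,-b,.022),q(442,285.5)),('top',(-b,b,.022),q(416.2,280.3)),
 ('side',(b,b,.022),q(328.1,130.7)),('side',(-b,b,.022),q(349.1,134.3)),('side',(-b,-b,.022),q(353.9,121.4)),('side',(b,-b,.022),q(333.3,117.1))],[.5,-.3,-.1])
print('cell',c[0],c[1].tolist())
bar=box(.09,.018,.038,.056)
mk={'top':redmask(i,140,225,45,45),'side':redmask(s,280,290,50,55)}
g=ray('top',(160,249),.05)
for k in('top','side',None): print('handle',k,silfit(bar,mk if k is None else {k:mk[k]},[g[0],g[1],.7]))
cv2.imwrite('pics/m3.png',np.hstack([cv2.resize(a,(400,400)) for a in(crop('top',i,296,222,40,40,10),crop('side',s,292,174,40,40,10))]))
E
python3 f1.py
```

```text
top [0.48855068 0.0445447  1.05729201]
side [0.46292563 0.64387888 0.79708289]
fixture [ 0.55743158 -0.01925149 -0.02035634] [[-0.0, 0.5], [0.1, 0.4], [0.1, -0.5], [-0.1, -0.4]]
spindle [ 0.48632656 -0.07281525  0.012     ] [[321.89587582 249.86513232]
 [322.85105509 249.90023674]] [[318.31176438 185.15415028]
 [318.76015974 179.96924741]]
boss seen [ 0.48610701 -0.07197643  0.026     ] ptr yaw 0.6477685957728042
cell [ 0.44338006 -0.33817259 -0.18226056] [[-0.9, 0.2], [-0.2, 0.3], [-0.0, 0.2], [-0.2, 0.1], [-0.0, -1.3], [-0.4, -0.6], [-0.5, -0.5], [0.1, -0.2]]
handle top (array([0.48493553, 0.26580043, 1.05453869]), np.float64(1.6050237125354696))
handle side (array([0.48287077, 0.31186764, 2.32396087]), np.float64(0.15714404106761784))
handle None (array([0.48303277, 0.31365812, 2.31098986]), np.float64(0.3268636870895044))
```

View pics/m3.png

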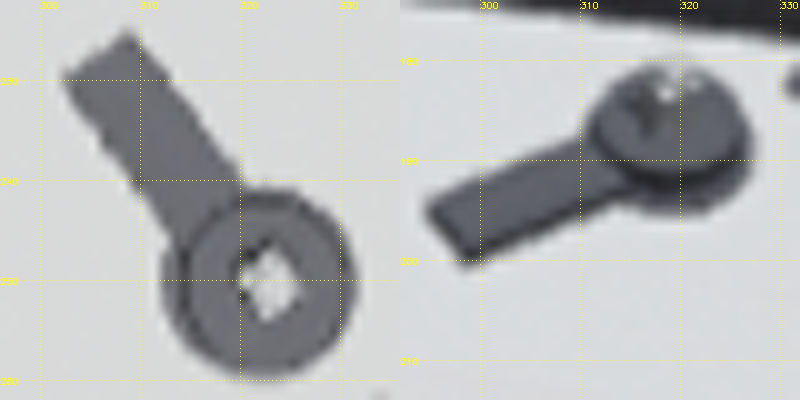

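```bash
cat >> h.py <<'E'
def go(x,y,z,jaw,pitch0=None):
    """print shift/turn in tool axes for grasp point at x,y,z, tool down, jaw axis yaw `jaw` (mod pi)"""
    s=sense(); M=R.from_rotvec(s['eef_rot']).as_matrix(); cy=np.arctan2(M[1,2],M[0,2])
    jaw=cy+(jaw-cy+np.pi/2)%np.pi-np.pi/2
    zc=np.array([np.cos(jaw),np.sin(jaw),0]); xc=np.array([0,0,-1.]); T=np.c_[xc,np.cross(zc,xc),zc]
    w=R.from_matrix(M.T@T).as_rotvec(); d=M.T@(np.array([x,y,z+.054])-s['eef_pos'])
    print('t',s['time'],'q6',round(s['q'][5],2),'jaw yaw now',round(cy,3),'->',round(jaw,3),'turn',w.round(4),'shift',d.round(4))
E
python3 - <<'E'
from h import *
i=cv2.imread('pics/top0.png')[:,:,::-1]; s=cv2.imread('pics/side0.png')[:,:,::-1]
bar=box(.09,.018,.038,.056)
mk={'top':redmask(i,140,225,45,45),'side':redmask(s,280,290,50,55)}
for k in('top','side',None): print('handle',k,silfit(bar,mk if k is None else {k:mk[k]},[.483,.313,-.83]))
M=R.from_euler('z',-.0204).as_matrix(); C=np.array([(.12,.1,.012),(.12,-.1,.012),(-.12,-.1,.012),(-.12,.1,.012)])@M.T+[.5574,-.0193,0]
print(proj('side',C).round(1).tolist())
for a,b in(((302,230),(312.5,246)),((309,225),(320,240.5))):
  d=ray('top',a,.018)-ray('top',b,.018);print('ptr',np.arctan2(d[1],d[0]))
go(.483,.313,.15,.74)
g=cv2.cvtColor(s,cv2.COLOR_RGB2GRAY)
m=np.uint8((g>150)*255); n,l,st,ce=cv2.connectedComponentsWithStats(m); k=l[205,270]; c=cv2.findContours(np.uint8(l==k),0,2)[0][0]
print(cv2.approxPolyDP(c,4,True)[:,0].tolist())
E
```

```text
handle top (array([ 0.48420218,  0.31408317, -0.82061527]), np.float64(0.13637159938429616))
handle side (array([ 0.48237031,  0.31287662, -0.83315776]), np.float64(0.1478827896272709))
handle None (array([ 0.48360998,  0.31307145, -0.82852064]), np.float64(0.340004810095747))
[[235.3, 224.9], [252.8, 168.9], [338.0, 178.9], [331.0, 237.7]]
ptr 0.5949885361436272
ptr 0.6300438689669915
t 0.1 q6 -0.15 jaw yaw now -1.1 -> -2.402 turn [ 1.3016e+00 -2.0000e-03  1.1000e-03] shift [ 0.1004  0.5723 -0.6341]
[[253, 170], [236, 225], [331, 237], [337, 179]]
```

```bash
sed -i "s|    jaw=cy+(jaw.*|    q1=np.arctan2(y,x); jaw=q1+(jaw-q1+np.pi/2)%np.pi-np.pi/2  # smallest q6 = q1-jaw|" h.py
python3 - <<'E'
from h import *
go(.4835,.313,.15,.743)
E
```

```text
t 0.1 q6 -0.15 jaw yaw now -1.1 -> 0.743 turn [-1.843e+00 -1.200e-03 -2.200e-03] shift [ 0.1004  0.5728 -0.6339]
```

carry_out(
  motion="-1.843 0 0 0.05 0.573 -0.634 0;-1.843 0 0 0.05 0.573 -0.634 0;-1.843 0 0 0.05 0.573 -0.634 0;-1.843 0 0 0.05 0.573 -0.634 0;-1.843 0 0 0.05 0.573 -0.634 0;-1.843 0 0 0.05 0.573 -0.634 0;-1.843 0 0 0.05 0.573 -0.634 0;-1.843 0 0 0.05 0.573 -0.634 0;-1.843 0 0 0.05 0.573 -0.634 0;-1.843 0 0 0.05 0.573 -0.634 0;-1.843 0 0 0.05 0.573 -0.634 0;-1.843 0 0 0.05 0.573 -0.634 0;-1.843 0 0 0.05 0.573 -0.634 0;-1.843 0 0 0.05 0.573 -0.634 0;-1.843 0 0 0.05 0.573 -0.634 0;-1.843 0 0 0.05 0.573 -0.634 0;-1.843 0 0 0.05 0.573 -0.634 0;-1.843 0 0 0.05 0.573 -0.634 0;-1.843 0 0 0.05 0.573 -0.634 0;-1.843 0 0 0.05 0.573 -0.634 0",
  squeeze=40,
)

```text
time: 2.1
eef_pos: [0.4832, 0.3121, 0.2537]
eef_rot: [-0.58, 1.493, 0.582]
force: [0.4, 0.4, -0.4]
width: 0.0851
```

Run:
```python
from h import *
go(.4835,.313,.047,.743); print(sense()['eef_pos'])
```

```text
t 2.1 q6 -0.32 jaw yaw now 0.743 -> 0.743 turn [-0.0003 -0.0011 -0.0019] shift [0.1527 0.0002 0.0011]
[0.48315336 0.31206222 0.25374201]
```

carry_out(
  motion="0 0 0 0.05 0 0.001 0;0 0 0 0.1 0 0.001 0;0 0 0 0.13 0 0.001 0;0 0 0 0.153 0 0.001 0;0 0 0 0.153 0 0.001 0;0 0 0 0.153 0 0.001 0;0 0 0 0.153 0 0.001 1;0 0 0 0.153 0 0.001 1;0 0 0 0.153 0 0.001 1;0 0 0 0.153 0 0.001 1;0 0 0 0.153 0 0.001 1;0 0 0 0.153 0 0.001 1;0 0 0 0.153 0 0.001 1;0 0 0 0.153 0 0.001 1",
  squeeze=50,
)

```text
time: 3.5
eef_pos: [0.484, 0.3131, 0.1015]
eef_rot: [-0.58, 1.492, 0.582]
force: [-1.4, -0.1, 5.3]
width: 0.0175
```

Run:
```python
from h import *
go(.4863,-.0724,.17,.62); print(sense()['eef_pos'],sense()['width'])
```

```text
t 3.5 q6 -0.32 jaw yaw now 0.743 -> 0.62 turn [ 1.228e-01 -1.000e-04 -1.600e-03] shift [-0.123  -0.2853 -0.2591]
[0.48400395 0.31313374 0.1014663 ] 0.017486847079538948
```

carry_out(
  motion="0 0 0 -0.05 0 0 1;0 0 0 -0.1 0 0 1;0.123 0 0 -0.1 -0.285 -0.259 1;0.123 0 0 -0.1 -0.285 -0.259 1;0.123 0 0 -0.1 -0.285 -0.259 1;0.123 0 0 -0.1 -0.285 -0.259 1;0.123 0 0 -0.1 -0.285 -0.259 1;0.123 0 0 -0.1 -0.285 -0.259 1;0.123 0 0 -0.1 -0.285 -0.259 1;0.123 0 0 -0.1 -0.285 -0.259 1;0.123 0 0 -0.065 -0.285 -0.259 1;0.123 0 0 -0.065 -0.285 -0.259 1;0.123 0 0 -0.065 -0.285 -0.259 1;0.123 0 0 -0.065 -0.285 -0.259 1",
)

```text
time: 4.9
eef_pos: [0.4865, -0.0715, 0.1666]
eef_rot: [-0.485, 1.515, 0.487]
force: [-0.9, -0.3, -1.0]
width: 0.0171
```

Run:
```python
from h import *
S=sense();print(S['eef_pos'],S['width'],S['force'])
i=grab_frame('top');s=grab_frame('side')
cv2.imwrite('pics/t4.png',i[:,:,::-1]);cv2.imwrite('pics/s4.png',s[:,:,::-1])
z=S['eef_pos'][2]-.1015
sp=np.array([.4863,-.0724,0]); h=R.from_euler('z',.62-np.pi/2).as_matrix(); M=h
H=np.array(box(.026,.026,0,.022))@M.T+[*S['eef_pos'][:2],z]
print(z,'pred hub side',proj('side',H).round(1).tolist())
print('pred shaft top',proj('side',[.4863,-.0724,.046]),proj('top',[.4863,-.0724,.046]))
a=crop('top',i,290,215,62,60,6);b=crop('side',s,285,140,66,60,6)
cv2.imwrite('pics/m4.png',np.hstack([a,b]))
```

```text
[ 0.48648467 -0.07153579  0.16661609] 0.017120880791550573 [-0.91077875 -0.29075605 -0.99645442]
0.06511609265858209 pred hub side [[326.0, 176.8], [326.7, 170.7], [317.2, 180.1], [317.7, 174.1], [320.9, 170.4], [321.5, 164.3], [312.2, 173.7], [312.6, 167.6]]
pred shaft top [[318.75519393 180.08431128]] [[322.67668964 249.90837829]]
```

View pics/m4.png

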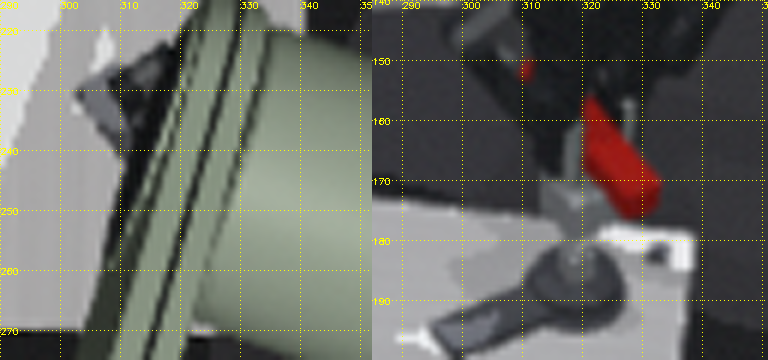

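Side view: the hub (313–324, 168–179) hangs directly above the shaft top (about 319,180), which agrees with the prediction. The top view is blocked by the arm. I'll lower it gently and watch the force.

carry_out(
  motion="0 0 0 0.012 0 -0.001 1;0 0 0 0.018 0 -0.001 1;0 0 0 0.02 0 -0.001 1;0 0 0 0.022 0 -0.001 1;0 0 0 0.024 0 -0.001 1;0 0 0 0.024 0 -0.001 1",
)

```text
time: 5.6
eef_pos: [0.4862, -0.0721, 0.1433]
eef_rot: [-0.486, 1.514, 0.487]
force: [-0.8, 0.6, 0.8]
width: 0.0173
```

No contact force at hub underside 42 mm, which is below the shaft top at 46 mm, so it has entered the lead-in. I'll continue.

carry_out(
  motion="0 0 0 0.002 0 0 1;0 0 0 0.004 0 0 1;0 0 0 0.006 0 0 1;0 0 0 0.008 0 0 1;0 0 0 0.008 0 0 1",
)

```text
time: 6.1
eef_pos: [0.4867, -0.0725, 0.1352]
eef_rot: [-0.487, 1.513, 0.486]
force: [2.5, -2.3, -2.6]
width: 0.0172
```

carry_out(
  motion="0 0 0 0.003 0 0 1;0 0 0 0.005 0 0 1;0 0 0 0.007 0 0 1;0 0 0 0.008 0 0 1;0 0 0 0.009 0 0 1;0 0 0 0.009 0 0 1",
)

```text
time: 6.7
eef_pos: [0.487, -0.0727, 0.1274]
eef_rot: [-0.487, 1.514, 0.486]
force: [-2.1, -0.6, 8.7]
width: 0.0175
```

Hub underside is at 25.9 mm, against 26 mm for the shoulder, with 8.7 N of contact: it is seated. I'll release and retreat.

carry_out(
  motion="0 0 0 0.007 0 0 1;0 0 0 0.007 0 0 0;0 0 0 0.007 0 0 0;0 0 0 0.007 0 0 0;0 0 0 0.007 0 0 0;0 0 0 0.007 0 0 0;0 0 0 0.007 0 0 0;0 0 0 -0.02 0 0 0;0 0 0 -0.06 0 0 0;0 0 0 -0.11 0 0 0;0 0 0 -0.11 0 0 0",
)

```text
time: 7.8
eef_pos: [0.4912, -0.074, 0.2449]
eef_rot: [-0.494, 1.501, 0.478]
force: [0.8, -0.6, -0.2]
width: 0.0858
```

Run:
```python
from h import *
go(.4434,-.338,.16,-.182);go(.4434,-.338,.16,-.182+np.pi/2)
S=sense();print(S['eef_pos'],S['width'])
```

```text
t 7.8 q6 -0.95 jaw yaw now 0.622 -> -0.182 turn [0.8035 0.0156 0.0092] shift [ 0.0315 -0.1864 -0.1929]
t 7.8 q6 -0.95 jaw yaw now 0.622 -> -1.753 turn [ 2.3742  0.0219 -0.0057] shift [ 0.0315 -0.1864 -0.1929]
[ 0.49115393 -0.07401583  0.24492048] 0.08583526090398158
```

carry_out(
  motion="0.803 0.016 0.009 0 -0.186 -0.193 0;0.803 0.016 0.009 0 -0.186 -0.193 0;0.803 0.016 0.009 0 -0.186 -0.193 0;0.803 0.016 0.009 0 -0.186 -0.193 0;0.803 0.016 0.009 0.0315 -0.186 -0.193 0;0.803 0.016 0.009 0.0315 -0.186 -0.193 0;0.803 0.016 0.009 0.0315 -0.186 -0.193 0;0.803 0.016 0.009 0.0315 -0.186 -0.193 0;0.803 0.016 0.009 0.0315 -0.186 -0.193 0",
)

```text
time: 8.7
eef_pos: [0.4434, -0.3367, 0.2142]
eef_rot: [0.141, 1.566, -0.141]
force: [0.5, 1.4, 0.7]
width: 0.0855
```

Run:
```python
from h import *
go(.4434,-.338,.045,-.182)
i=grab_frame('top');s=grab_frame('side')
cv2.imwrite('pics/t5.png',i[:,:,::-1]);cv2.imwrite('pics/s5.png',s[:,:,::-1])
print('pred bar ctr',proj('top',[.4863,-.0724,.082]),proj('side',[.4863,-.0724,.082]))
bar=box(.09,.018,.038,.056)
mk={'top':redmask(i,290,220,70,60),'side':redmask(s,285,140,70,60)}
print(mk['top'].sum(),mk['side'].sum())
for k in('top','side',None): print('handle',k,silfit(bar,mk if k is None else {k:mk[k]},[.4863,-.0724,-.95],z=.026))
a=crop('top',i,290,215,62,60,6);b=crop('side',s,285,140,66,60,6)
cv2.imwrite('pics/m5.png',np.hstack([a,b]))
```

```text
t 8.7 q6 -0.63 jaw yaw now -0.18 -> -0.182 turn [ 0.0021 -0.0003 -0.0002] shift [ 0.1152 -0.0013  0.0002]
pred bar ctr [[324.48824647 249.97549271]] [[319.59759031 170.34509703]]
296.5727272727273 239.27272727272725
handle top (array([ 0.48719325, -0.07174308, -0.97160613]), np.float64(0.13979731610021315))
handle side (array([ 0.48769857, -0.07608217, -0.97965425]), np.float64(0.2577686393706419))
handle None (array([ 0.48739025, -0.07310415, -0.97742212]), np.float64(0.4342635289925323))
```

View pics/m5.png

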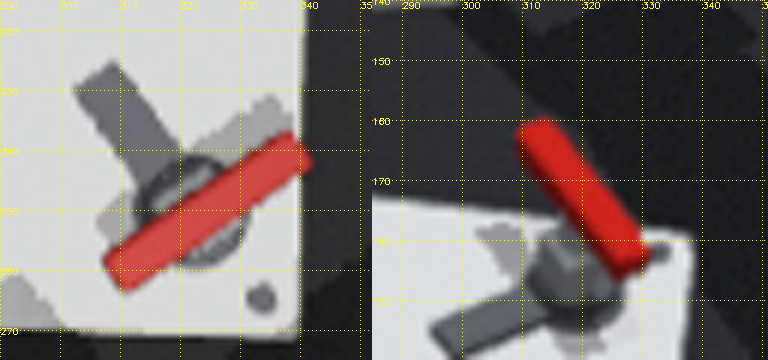

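The handle is seated upright on the boss: bar centre at top (324,250), where a fully-down handle is predicted. Now I'll grasp the blue cell; block height and grip width will confirm it.

carry_out(
  motion="0 0 0 0.05 -0.001 0 0;0 0 0 0.09 -0.001 0 0;0 0 0 0.105 -0.001 0 0;0 0 0 0.115 -0.001 0 0;0 0 0 0.115 -0.001 0 0;0 0 0 0.115 -0.001 0 0.2;0 0 0 0.115 -0.001 0 1;0 0 0 0.115 -0.001 0 1;0 0 0 0.115 -0.001 0 1;0 0 0 0.115 -0.001 0 1;0 0 0 0.115 -0.001 0 1;0 0 0 0.115 -0.001 0 1",
  squeeze=70,
)

```text
time: 10.0
eef_pos: [0.4444, -0.3387, 0.1013]
eef_rot: [0.139, 1.563, -0.143]
force: [0.6, 0.2, 6.1]
width: 0.0388
```

Run:
```python
from h import *
S=sense();print(S['eef_pos'],S['width'],S['force'])
F=np.array([.5574,-.0193]);M=R.from_euler('z',-.0204).as_matrix()[:2,:2]
print('seat',F+M@[.053,.038],'pre',F+M@[.043,.026])
p=F+M@[.041,.024]; go(*p,.045+.1,-.0204)
```

```text
[ 0.44443125 -0.33870622  0.10133143] 0.038824352196255546 [0.58402031 0.19448245 6.13105129]
seat [0.61116412 0.01761097] pre [0.60092142 0.00581745]
t 10.0 q6 -0.63 jaw yaw now -0.179 -> -0.02 turn [-0.159   0.0028  0.0028] shift [-0.0983  0.3644  0.0911]
```

carry_out(
  motion="0 0 0 -0.04 0 0 1;0 0 0 -0.08 0 0 1;0 0 0 -0.105 0 0 1;-0.159 0.003 0.003 -0.105 0.364 0.091 1;-0.159 0.003 0.003 -0.105 0.364 0.091 1;-0.159 0.003 0.003 -0.105 0.364 0.091 1;-0.159 0.003 0.003 -0.105 0.364 0.091 1;-0.159 0.003 0.003 -0.105 0.364 0.091 1;-0.159 0.003 0.003 -0.105 0.364 0.091 1;-0.159 0.003 0.003 -0.105 0.364 0.091 1;-0.159 0.003 0.003 -0.105 0.364 0.091 1;-0.159 0.003 0.003 -0.105 0.364 0.091 1;-0.159 0.003 0.003 -0.075 0.364 0.091 1;-0.159 0.003 0.003 -0.045 0.364 0.091 1;-0.159 0.003 0.003 -0.045 0.364 0.091 1;-0.159 0.003 0.003 -0.045 0.364 0.091 1",
)

```text
time: 11.6
eef_pos: [0.5974, 0.0028, 0.1444]
eef_rot: [0.017, 1.575, -0.016]
force: [-0.1, -0.6, -3.7]
width: 0.039
```

Run:
```python
from h import *
S=sense();print(S['eef_pos'],S['width'],S['force'])
zb=S['eef_pos'][2]-.1013
F=np.array([.5574,-.0193]);M=R.from_euler('z',-.0204).as_matrix()[:2,:2]
p=F+M@[.041,.024]; go(*p,.0133+.0465,-.0204); print('zb',zb)
i=grab_frame('top');s=grab_frame('side')
cv2.imwrite('pics/t6.png',i[:,:,::-1]);cv2.imwrite('pics/s6.png',s[:,:,::-1])
cv2.imwrite('pics/m6.png',np.hstack([crop('top',i,255,165,80,90,5),crop('side',s,235,150,80,90,5)]))
```

```text
[0.59741241 0.00284926 0.14440194] 0.03902978240159902 [-0.09839895 -0.55351606 -3.66838048]
t 11.6 q6 -0.12 jaw yaw now -0.021 -> -0.02 turn [-0.0008 -0.004  -0.0005] shift [0.0306 0.001  0.0016]
zb 0.04310193908038659
```

View pics/m6.png

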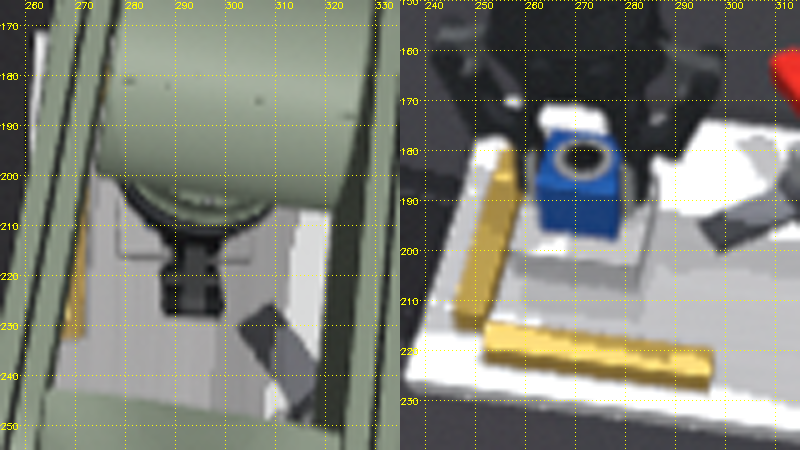

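Side view: the blue cell hangs level above the plate, block at (263–279, 176–198), clear of both fences. I'll lower it.

carry_out(
  motion="0 0.004 0 0.015 0 0 1;0 0.004 0 0.025 0 0 1;0 0.004 0 0.028 0 0 1;0 0.004 0 0.03 0 0 1;0 0.004 0 0.032 0 0 1;0 0.004 0 0.033 0 0 1;0 0.004 0 0.033 0 0 1",
)

```text
time: 12.4
eef_pos: [0.5999, 0.0027, 0.1143]
eef_rot: [0.016, 1.572, -0.017]
force: [-0.2, 0.1, -4.1]
width: 0.0385
```

carry_out(
  motion="0 0 0 0.001 0 0 1;0 0 0 0.002 0 0 1;0 0 0 0.003 0 0 1;0 0 0 0.003 0 0 1",
)

```text
time: 12.8
eef_pos: [0.6008, 0.0027, 0.1134]
eef_rot: [0.016, 1.57, -0.017]
force: [-3.3, 1.3, 5.7]
width: 0.0392
```

On the plate, lightly loaded. Tool y is world y and tool z is world x. I'll slide towards the corner.

carry_out(
  motion="0 0 0 0 0.004 0.002 1;0 0 0 0 0.008 0.004 1;0 0 0 0 0.011 0.006 1;0 0 0 0 0.013 0.007 1;0 0 0 0 0.013 0.007 1",
)

```text
time: 13.3
eef_pos: [0.6086, 0.016, 0.1134]
eef_rot: [0.016, 1.569, -0.016]
force: [1.2, 0.3, -2.7]
width: 0.039
```

carry_out(
  motion="0 0 0 0.001 0.001 0.001 1;0 0 0 0.001 0.002 0.002 1;0 0 0 0.001 0.003 0.003 1;0 0 0 0.001 0.004 0.004 1;0 0 0 0.001 0.004 0.004 1",
)

```text
time: 13.8
eef_pos: [0.6115, 0.0179, 0.1135]
eef_rot: [0.012, 1.573, -0.019]
force: [-9.2, -7.1, 9.9]
width: 0.0388
```

Both fences are met at TCP (0.6115, 0.0179), against the predicted seat (0.6112, 0.0176). I'll raise the push firmly, with some downforce to keep it flat.

carry_out(
  motion="0 0 0 0.002 0.002 0.002 1;0 0 0 0.002 0.004 0.004 1;0 0 0 0.0025 0.005 0.005 1;0 0 0 0.0025 0.005 0.005 1;0 0 0 0.0025 0.005 0.005 1",
  squeeze=90,
)

```text
time: 14.3
eef_pos: [0.6127, 0.0187, 0.1139]
eef_rot: [0.005, 1.585, -0.024]
force: [-21.5, -12.9, 27.0]
width: 0.0386
```

Run:
```python
from h import *
S=sense();print({k:np.round(S[k],4).tolist() for k in('eef_pos','width','force','torque')}); print(R.from_rotvec(S['eef_rot']).as_matrix().round(4))
i=grab_frame('top');s=grab_frame('side')
F=np.array([.5574,-.0193,0]);M=R.from_euler('z',-.0204).as_matrix()
for c in [(.021,.07,.034),(.085,.07,.034),(.021,.006,.034),(.021,.07,.03),(.033,.058,.034),(.033,.058,.07)]: print(c,proj('side',F+M@c).round(1))
cv2.imwrite('pics/m7.png',crop('side',s,235,150,100,85,8))
```

```text
{'eef_pos': [0.6127, 0.0187, 0.1139], 'width': 0.0386, 'force': [-21.469, -12.8798, 27.012], 'torque': [-2.0157, 3.2048, 0.1771]}
[[-0.0145  0.0182  0.9997]
 [-0.0118  0.9998 -0.0183]
 [-0.9998 -0.012  -0.0143]]
(0.021, 0.07, 0.034) [[276.1 215.2]]
(0.085, 0.07, 0.034) [[251.  211.9]]
(0.021, 0.006, 0.034) [[280.7 196. ]]
(0.021, 0.07, 0.03) [[276.2 216.2]]
(0.033, 0.058, 0.034) [[272.3 210.9]]
(0.033, 0.058, 0.07) [[271.8 201.6]]
```

View pics/m7.png

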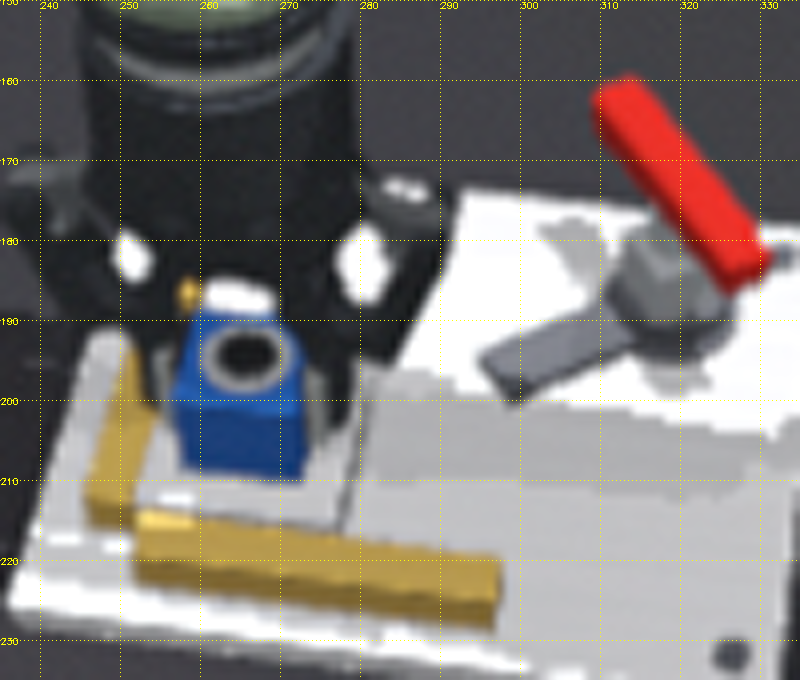

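The cell sits in the corner: base corner at (277,216), as predicted, brass flush on both sides, handle still on. But the tool has leaned about 0.014 rad, so the cell may be rocking. I'll work out the correction to level it.

Run:
```python
from h import *
go(.6115,.0179,.0592,-.0204)
```

```text
t 14.4 q6 -0.08 jaw yaw now -0.018 -> -0.02 turn [ 0.0021 -0.0141  0.012 ] shift [ 0.0007 -0.0008 -0.0012]
```

carry_out(
  motion="0.002 -0.012 0.01 0.003 0.001 0.001 1;0.002 -0.02 0.017 0.004 0.002 0.001 1;0.002 -0.026 0.022 0.004 0.003 0.001 1;0.002 -0.026 0.022 0.004 0.003 0.001 1;0.002 -0.026 0.022 0.004 0.003 0.001 1",
)

```text
time: 14.9
eef_pos: [0.6111, 0.0177, 0.1134]
eef_rot: [0.016, 1.567, -0.013]
force: [-19.2, -11.7, 25.7]
width: 0.0385
```

```bash
cat > st.py <<'E'
from h import *
S=sense();print({k:np.round(S[k],4).tolist() for k in('eef_pos','width','force','torque')}); print(R.from_rotvec(S['eef_rot']).as_matrix().round(4)); go(.6115,.0179,.0592,-.0204)
E
python3 st.py
```

```text
{'eef_pos': [0.6111, 0.0177, 0.1134], 'width': 0.0385, 'force': [-19.1969, -11.6536, 25.7085], 'torque': [-2.1439, 3.1934, 0.1956]}
[[ 0.0033  0.0183  0.9998]
 [ 0.0021  0.9998 -0.0183]
 [-1.      0.0021  0.0033]]
t 14.9 q6 -0.1 jaw yaw now -0.018 -> -0.02 turn [ 0.0021  0.0033 -0.0021] shift [0.0002 0.0002 0.0004]
```

carry_out(
  motion="0.002 -0.008 0.008 0.0035 0.005 0.003 1;0.002 -0.008 0.009 0.004 0.006 0.003 1;0.002 -0.008 0.009 0.004 0.0065 0.003 1;0.002 -0.008 0.009 0.004 0.0065 0.003 1;0.002 -0.008 0.009 0.004 0.0065 0.003 1;0.002 -0.008 0.009 0.004 0.0065 0.003 1",
)

```text
time: 15.5
eef_pos: [0.6113, 0.018, 0.1134]
eef_rot: [0.013, 1.569, -0.015]
force: [-21.7, -19.0, 29.2]
width: 0.0384
```

```bash
python3 st.py
python3 - <<'E'
from h import *
s=grab_frame('side');i=grab_frame('top'); print(redmask(s,285,140,70,60).sum())
print(silfit(box(.09,.018,.038,.056),{'side':redmask(s,285,140,70,60)},[.4874,-.0731,-.977],z=.026)[0])
cv2.imwrite('pics/m8.png',crop('side',s,235,180,60,50,13))
S=sense();print(S['time'],S['force'],S['eef_pos'])
E
```

```text
{'eef_pos': [0.6113, 0.018, 0.1134], 'width': 0.0384, 'force': [-21.7222, -18.9589, 29.1904], 'torque': [-3.0356, 3.5089, 0.3113]}
[[ 1.500e-03  1.770e-02  9.998e-01]
 [-8.000e-04  9.998e-01 -1.770e-02]
 [-1.000e+00 -8.000e-04  1.500e-03]]
t 15.5 q6 -0.09 jaw yaw now -0.018 -> -0.02 turn [0.0027 0.0015 0.0008] shift [ 0.0002 -0.0001  0.0002]
250.9272727272727
[ 0.48730017 -0.07548571 -0.98540567]
15.6 [-22.0461852  -17.95280064  29.46943664] [0.61131453 0.01799257 0.11335605]
```

View pics/m8.png

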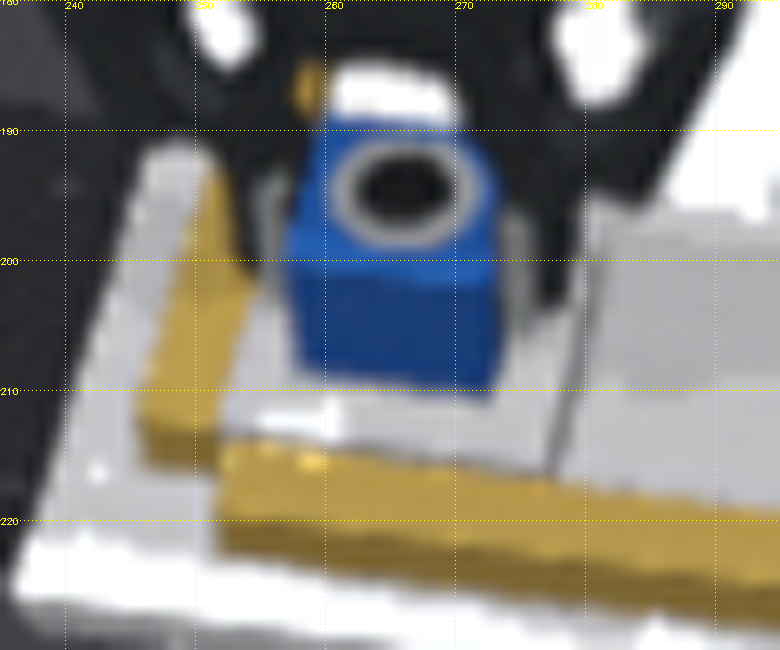

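The base lies flat and flush on both fences: corners at (252,214) and (277,216.5), with no gap. The push is steady, the tool is upright and the handle has not moved. I'm handing in while still pushing.

```bash
python3 -c "
from bench import *
print(job_done())"
```

```text
the job is handed in; nothing more can be done
None
```

I fitted the larger red T-handle on the spindle, released it, then pressed the blue cell holder into the corner. I handed the job in at about 16 s while still gripping and pushing.

- **Handle:** its underside measured 25.9 mm above the bench when it touched down, against 26 mm for the shoulder. Pictures after release, and again while pressing, show it upright and in place.
- **Cell holder:** the arm stopped at (0.611, 0.018), within about 0.5 mm of the predicted seat. The last picture shows no gap at either fence.
- **Push:** about 22 N against the far fence, 18 N against the left fence and 29 N downward, steady at the last two readings.
- **Tilt:** at the first firm push the arm leaned about 0.014 rad and probably rocked the holder. I corrected this, and the final lean was about 0.002 rad.
- **Disagreement:** the side camera alone put the handle about 3–4 mm off in y compared with the top camera. It did so both right after the release and during the press, so I took it as measurement bias, not movement.
- **Not checked:** I made no separate check of the other bench items. The planned path kept clear of them, and I saw no unexpected contact force.

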